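# Close the cork glue press and feel its gap with the gauge

### The arm

A 6-joint arm with a two-finger parallel gripper is mounted at the origin on the work surface. World frame = base frame: x ahead of the robot, y to its left, z up, the work surface at z = 0. Lengths are in m, angles in rad, forces in N, time in s.
With the tool pointing down it reaches from about 0.275 to 0.975 m from the base axis. Payload 8.4 kg.
Tool frame: the origin (TCP) lies between the finger pads; the fingertips stand 8 mm ahead of it and the grasp point (between the pads) lies 11 mm behind it; z points along the fingers, y is the line along which they close (so a half turn about z gives the same grasp; the last joint's range is limited). The gripper opens to 92 mm and grips with 3 to 60 N. Pads are 20 mm wide; open, the fingers measure 128 mm over their backs; the gripper's body (75 mm by 189 mm) begins 69 mm behind the grasp point.
Start: joints at [1.299, 0.353, 1.633, -0, 1.155, -0.002], TCP at [0.167, 0.602, 0.223] pointing down, gripper open.
Joint ranges: [-2.63, 2.63], [-0.92, 2.1], [0.06, 2.66], [-1.3, 4.44], [0, 2.69], [-3.02, 3.02]. Speed limits (rad/s): [2.22, 2.22, 2.79, 3.14, 3.14, 3.14].

### API

Orientations are given as [roll, pitch, yaw] about the fixed x, y, z axes, in that order (R = Rz(yaw) Ry(pitch) Rx(roll)).
In Python, from bench import get_obs, grab_frame, camera_info, sign_off, recognise, regions_of, mark_of gives the robot as it stands.
- The arm moves only by the tool jog_arm, never from a script. Its argument "series" is a list of rows, each a list of 7 numbers: the shift along the tool's x, y, z in units of 20 mm (1.0 is 20 mm), then the turn, a rotation vector about the tool's x, y, z in units of 0.1 rad (1.0 is 0.1 rad), then the opening, from 0 (shut) to 1 (fully open). In form: [[dx, dy, dz, rx, ry, rz, jaw], ...]. A call has 1 to 12 rows; each row shifts and turns the commanded pose from where the row before left it, along the tool's axes as they then stand; what a row does not reach is not made up. A row lasts 1/12 s, in which the tool goes at most 41.7 mm and 7.16 degrees, less where a joint would pass 70% of its speed; a pose out of reach is approached as far as the arm can. A call with a number of a shift or a turn outside -1 to 1 is refused whole. A call with a gripper value outside its range is refused whole. The fingers move at their own pace and stop on an object; the grip force is fixed at half the most. Time passes only in rows, so rows that do not move let the fingers close. It gives the time, the measured TCP pose, the force, the opening and the grip force at its end, in the units of the state.
- get_obs(): the state, without advancing time (a new reading comes with each control period).
- grab_frame(name): name is "scene" or "side" or "wrist"; returns the picture (384x512x3 uint8, red, green, blue); there is no depth.
- camera_info(name): a dict with "vertical_fov" (degrees; the focal length in pixels is half the picture's height over the tangent of half this angle, whatever the lens; pixels are square), "cx", "cy" (the principal point, pixels), "T" (4x4, takes a point from camera to world coordinates). Camera axes: x right, y down, z forward; pixel columns grow to the right and rows downward; lengths in m; the calibration is good to about 2 mm. A picture is of the moment at which its call begins: read the wrist's pose just before it. camera_info takes no time and is no camera call; for the wrist camera it gives the pose at the moment of the call.
- sign_off(): hands the job in; it is judged then, once.
Trained networks look in the newest picture that a camera, given by its name, has taken for a name from the list of things; names that differ only in an ending like _2 or _b are one class to them, and where a whole thing is asked for, a point or a joint stands for the part that bears it (a point fixed in the world has none). Each returns a list of dicts, best first, with "confidence" (0 to 1); they miss things now and then, are a little off and sometimes report something else, mostly with a low value. They report only what shows in the picture. A call takes as long as a camera call.
- recognise(thing, camera): "uv" ([column, row] in pixels, amid what is visible of it).
- regions_of(thing, camera): "region" (384x512 bool, what is visible of it) and "uv" ([column, row] in pixels, amid what is visible of it).
- mark_of(thing, camera): "uv" ([column, row] in pixels: a listed point, or the origin of a listed thing).
The state is a dict: "time_s": time; "joint_pos": joint angles; "joint_vel": joint speeds; "joint_efforts": joint torques, N m; "eef_pos": TCP position; "tcp_rot": TCP orientation; "ft_force": force on the tool from outside, world axes, zero at the start; "torque": the same for the moment, N m; "opening": opening from 0.0 (shut) to 1.0 (fully open); "grip_force": force on a finger pad.
Only numpy, scipy, OpenCV 4.12 (cv2) and the standard library are available. Lean on these libraries where they do the work, as an engineer would, in place of code of your own. Each camera call takes 0.05 s, during which the arm holds its last target. There are 200 camera calls.

### The job

The cork pieces are loaded in the little glue press: swing its hinged top board shut over them. Then take the gauge by its orange handle, lay its blade flat on the steel ledge at the press's front and slide it gently straight in between the two steel plates until it drags snugly under the upper plate, when its red line is about level with the board's front edge, and finish while still holding it there by the handle, neither letting go nor pulling it out. Leave the other things on the table where they are.

Things in the scene. Friction and masses are not known exactly. Their poses are not given: they have to be found in the camera images.
- press: glue press, fixed. Plywood base 220 x 200 x 18 mm, x -120 to +100 mm; origin on the table, +x points into the press (away from its open front), z up. On it a flat steel lower plate, y -60 to +60, x -115 to -10 mm, top 28 mm above the table; its part before the board (x -115 to -70) is the feed ledge. Ten corks stand behind it. Closed, the board's top is 56 mm above the table
- press_mouth (a point): mouth of the gap: point on top of the lower plate (28 mm above the table), middle of its width, under the front edge of the closed board, at x -70 mm in the press; axes as the press. Depths count from here along +x. The gap is 10 mm high here, narrows in a straight slope to 1.5 mm at 35 mm depth and runs level to 60 mm
- board (a joint): angle of the hinged top board, rad: 0 closed and level, grows as it opens, 1.57 upright, stop at 1.6; starts at 1.33 to 1.5. Stiff damped hinge: above about 1.3 it stays where left and must be tipped towards the press's front (for instance pushed from behind); below about 1.0 it sinks shut softly by itself in some 3 s, or may be pushed down all the way
- board_edge (a point): middle of the board's free edge (the board is plywood, 14 mm thick, 168 mm wide, 140 mm from hinge to this edge; the point is in the middle of the thickness). Its axes turn with the board: z is the normal of the board's outer face (up when closed, towards the back of the press when open)
- board_hinge (a point): middle of the board's hinge line, which runs along the press's y axis, 70 mm behind the press's origin, 46 mm above the table; free edge swings on a 140 mm radius about it
- upper_plate (a point): steel upper plate fixed under the board, 120 mm wide, with the sloping lead-in; the blade touches it from about 29 mm depth and from there lifts the board by up to 1.5 mm while dragging with roughly 3 to 12 N. The point is in the middle of its level underside, where that begins (35 mm depth)
- gauge_grip (a point): centre of the gauge's orange handle, 23 mm above the gauge's underside; the gauge lies flat on the table. Handle 40 mm long (x), 16 mm wide (y), 46 mm tall (z), at the blade's rear end; it can be pinched across its 16 mm from above. x points along the blade towards its tip. Mass about 100 g
- gauge_tip (a point): middle of the tip of the blade, on its underside, 120 mm ahead of the handle's centre and 23 mm below it. Blade: flat metal, 100 mm long in front of the handle, 24 mm wide, 3 mm thick, its underside flush with the handle's; a red line crosses it 38 mm from the tip
- raft: bystander: block of nine upright glued corks with painted tops, 63 x 63 mm, 44 mm tall (it and the gauge may have changed sides); origin under its middle

How it is judged:
By the outcome, as a careful person would: the job done as asked, in the order asked, and still so for the second after the job is handed in, while the arm keeps its last pose, push and grip.
It also fails if it takes over 54 s, if anything falls off the work surface, if the arm or the gripper's body presses on something with over 40 N, if the wrist force passes 120 N, or if a joint passes its speed limit or range.

## Working session

There is one attempt and no reset: what is moved stays moved. The work goes in short steps, Python scripts to look and compute and a tool call to move; the robot and the scene stay as the last step left them, time stands still between calls to the robot, and variables do not carry over. Pictures are saved under pics/ and viewed, at most 13 in all, crops included, and the job is handed in when it is done.

Besides the shell and the picture viewer there is one more tool, called by a JSON object that holds its "api" and its "payload". jog_arm: Moves the arm, as the interface text tells. Its arguments: {"type":"object","properties":{"series":{"type":"array","items":{"type":"array","items":{"type":"number"}}}},"required":["series"]}

```bash
mkdir -p pics
cat > h.py <<'E'
import numpy as np, cv2
from bench import *
from scipy.spatial.transform import Rotation as R
def ray(c,uv):
    i=camera_info(c); f=192/np.tan(np.radians(i["vertical_fov"])/2); T=np.array(i["T"])
    d=T[:3,:3]@np.array([(uv[0]-i["cx"])/f,(uv[1]-i["cy"])/f,1.]); return T[:3,3],d/np.linalg.norm(d)
def proj(c,p):
    i=camera_info(c); f=192/np.tan(np.radians(i["vertical_fov"])/2); T=np.array(i["T"])
    q=T[:3,:3].T@(np.asarray(p,float)-T[:3,3]); return np.array([i["cx"]+f*q[0]/q[2],i["cy"]+f*q[1]/q[2]])
def atz(c,uv,z):
    o,d=ray(c,uv); return o+d*(z-o[2])/d[2]
def tri(rs):
    A=sum(np.eye(3)-np.outer(d,d) for o,d in rs); b=sum((np.eye(3)-np.outer(d,d))@o for o,d in rs); return np.linalg.solve(A,b)
def shot(c,n):
    im=grab_frame(c); cv2.imwrite(f"pics/{n}.png",im[:,:,::-1]); return im
E
python3 - <<'E'
from h import *
np.set_printoptions(precision=4,suppress=True)
for c in ("scene","side","wrist"):
    shot(c,c+"0"); i=camera_info(c); print(c,i["vertical_fov"],i["cx"],i["cy"],np.array(i["T"])[:3,3])
    globals()[c]={}
for t in ["press","press_mouth","board_edge","board_hinge","upper_plate","gauge_grip","gauge_tip","raft"]:
    r=[]
    for c in ("scene","side","wrist"):
        m=mark_of(t,c)
        if m: print(t,c,np.array(m[0]["uv"]),round(m[0]["confidence"],2)); r.append((c,m[0]))
    g=[ray(c,m["uv"]) for c,m in r if m["confidence"]>.4 ]
    if len(g)>1:
        p=tri(g); print("  ->",p,[np.round(proj(c,p)-m["uv"],1) for c,m in r])
print(get_obs())
a=[cv2.imread(f"pics/{c}0.png") for c in ("scene","side")]
cv2.imwrite("pics/a.png",cv2.resize(np.hstack(a),(800,300)))
E
```

```text
scene 55.79016653694052 260.6917224522365 197.48907673780852 [ 0.8592 -0.5782  0.5523]
side 48.66016870880489 250.66147580622055 190.7749896790772 [ 0.0836 -0.515   0.7785]
wrist 66.35133770611682 257.9422583716071 191.76405889502527 [0.1035 0.6206 0.384 ]
press scene [277.2 215.5] 0.61
press side [245.7 188.8] 0.76
  -> [0.5858 0.0451 0.0016] [array([-0.1,  0.2]), array([-0.1, -0.2])]
press_mouth scene [250.4 203.2] 0.94
press_mouth side [232.8 196.3] 0.73
  -> [0.5252 0.0237 0.0331] [array([ 0.1, -0.1]), array([0. , 0.1])]
board_edge scene [306.7 146.8] 0.98
board_edge side [256.6 121.8] 0.98
  -> [0.6362 0.0622 0.1853] [array([-1.8,  3. ]), array([-0.5, -3.1])]
board_hinge scene [313.3 203.4] 0.64
board_hinge side [257.8 158.5] 0.79
  -> [0.6605 0.0802 0.0385] [array([-0.5,  0.8]), array([-0.2, -0.9])]
upper_plate scene [298.9 164.3] 0.83
upper_plate side [254.3 132.5] 0.6
  -> [0.6273 0.0582 0.1508] [array([ 0.2, -0.4]), array([0.1, 0.4])]
gauge_grip scene [267.5 140.6] 0.68
gauge_grip side [164.9 150.3] 0.45
  -> [0.472  0.2163 0.0933] [array([-0.8,  1.3]), array([-0.4, -1.7])]
gauge_tip scene [295.9 159.9] 0.81
gauge_tip side [164.  147.2] 0.95
  -> [0.5238 0.3151 0.0027] [array([ 0.5, -0.8]), array([0.2, 1. ])]
raft scene [163.8 312.4] 0.67
raft side [333.2 289.7] 0.83
  -> [ 0.5216 -0.2956  0.0019] [array([ 0.7, -0.8]), array([0.5, 0.8])]
{'time_s': 1.35, 'joint_pos': array([ 1.2986,  0.353 ,  1.6334,  0.    ,  1.1552, -0.0024]), 'joint_vel': array([-0.0016,  0.0015, -0.0011, -0.0003, -0.0014,  0.0002]), 'joint_efforts': array([ -0.0004, -59.3753, -33.4571,   0.0698,   0.0159,  -0.0001]), 'eef_pos': array([0.1666, 0.6024, 0.2226]), 'tcp_rot': array([ 3.1416, -0.    ,  2.8718]), 'ft_force': array([ 0.2785, -0.1701, -0.0848]), 'torque': array([-0.0259, -0.0567, -0.0166]), 'grip_force': 0.0, 'opening': 1.001650928670008}
```

View pics/a.png

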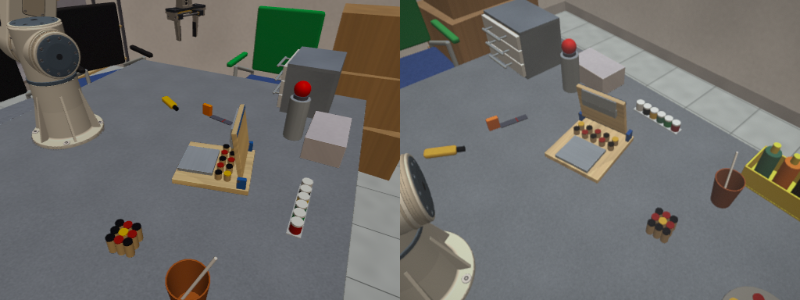

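The scene picture shows the press in the middle with its board open and its front towards the robot. The gauge's orange handle is at about (266,141) in the scene view and (118,157) in the side view, so the side mark for gauge_grip was wrong. A thermos and a box stand behind the press. I'll work out their clearance, the press yaw and the gauge position.

Run:
```python
from h import *
np.set_printoptions(precision=4,suppress=True)
print("press0",atz("scene",(277.2,215.5),0),atz("side",(245.7,188.8),0))
print("mouth",atz("scene",(250.4,203.2),.028),atz("side",(232.8,196.3),.028))
print("hinge",atz("scene",(313.3,203.4),.046),atz("side",(257.8,158.5),.046))
print("thermos base scene",atz("scene",(376,176),0),"side",atz("side",((568-400)*1.28,118),0))
print("box near corner scene",atz("scene",(418,207),0), "side",atz("side",((605-400)*1.28,116),0))
print("grip",atz("scene",(267.5,140.6),.023),atz("side",(118,157),.023),"tip",atz("scene",(295.9,159.9),0),atz("side",(164,147.2),0))
for c in("scene","side"):
    grab_frame(c)
    print([ (np.round(m["uv"],1),round(m["confidence"],2)) for m in recognise("gauge_grip",c)])
    print([ (np.round(m["uv"],1),round(m["confidence"],2)) for m in mark_of("gauge_grip",c)])
```

```text
press0 [0.585  0.0477 0.    ] [0.5864 0.0454 0.    ]
mouth [0.5219 0.0291 0.028 ] [0.5284 0.0278 0.028 ]
hinge [0.6634 0.0742 0.046 ] [0.6527 0.0714 0.046 ]
thermos base scene [0.7575 0.3349 0.    ] side [0.7196 0.3297 0.    ]
box near corner scene [0.8832 0.2391 0.    ] side [0.8322 0.2393 0.    ]
grip [0.4109 0.3473 0.023 ] [0.4011 0.3473 0.023 ] tip [0.5227 0.3143 0.    ] [0.5274 0.322  0.    ]
[(array([268.9, 146.2]), 0.83)]
[(array([263.9, 140.2]), 0.79)]
[(array([128.9, 155.8]), 0.6), (array([335.4, 285.9]), 0.5)]
[(array([120.5, 159.9]), 0.58)]
```

{"api": "jog_arm", "payload": {"series": [[-0.9,-0.6,-0.2,0,0,-0.5,0],[-0.9,-0.6,-0.2,0,0,-0.5,0],[-0.9,-0.6,-0.2,0,0,-0.5,0],[-0.9,-0.7,-0.2,0,0,-0.5,0],[-0.9,-0.7,-0.2,0,0,-0.5,0],[-0.8,-0.8,-0.2,0,0,-0.5,0],[-0.8,-0.8,0,0,0,-0.5,0],[-0.7,-0.9,0,0,0,-0.5,0],[-0.7,-0.9,0,0,0,-0.5,0],[-0.6,-0.9,0,0,0,-0.5,0],[-0.6,-1,0,0,0,-0.5,0],[-0.6,-1,0,0,0,-0.5,0]]}}

```text
time_s: 2.65
eef_pos: [0.3573, 0.4105, 0.2467]
tcp_rot: [3.141, 0.0, -2.809]
ft_force: [0.2, -0.5, -0.4]
opening: 0.149
grip_force: 0.0
```

```bash
cat >> h.py <<'E'
def need(p,yaw=None):
    s=get_obs(); M=R.from_euler("xyz",s["tcp_rot"]); d=M.inv().apply(np.asarray(p)-s["eef_pos"])/.02
    print("t",round(s["time_s"],2),"tcp",np.round(s["eef_pos"],4),"rpy",np.round(s["tcp_rot"],3),"F",np.round(s["ft_force"],1),"open",round(s["opening"],3))
    r=np.zeros(3)
    if yaw is not None: r=(M.inv()*R.from_euler("xyz",[np.pi,0,yaw])).as_rotvec()/.1
    print("need shift",np.round(d,2),"rot",np.round(r,2))
E
python3 -c "
from h import *
need([.715,.092,.25],-2.816)"
```

```text
t 2.65 tcp [0.3573 0.4105 0.2467] rpy [ 3.141  0.    -2.809] F [ 0.2 -0.5 -0.4] open 0.149
need shift [-11.7  -20.89  -0.16] rot [0.   0.   0.07]
```

Run:
```python
from h import *
shot("wrist","w1")
for t,z in [("gauge_grip",.023),("gauge_tip",0)]:
    for m in mark_of(t,"wrist"): print(t,np.round(m["uv"],1),round(m["confidence"],2),np.round(atz("wrist",m["uv"],z),4))
```

```text
gauge_grip [203.  185.2] 0.8 [0.3997 0.3461 0.023 ]
gauge_tip [167.4 249.3] 0.95 [0.5165 0.3217 0.    ]
```

{"api": "jog_arm", "payload": {"series": [[-0.5,-1,0,0,0,0,0],[-0.6,-1,0,0,0,0,0],[-0.6,-1,0,0,0,0,0],[-0.6,-1,0,0,0,0,0],[-0.6,-1,0,0,0,0,0],[-0.6,-1,0,0,0,0,0],[-0.6,-1,0,0,0,0,0],[-0.6,-1,0,0,0,0,0],[-0.6,-1,0,0,0,0,0],[-0.6,-1,0,0,0,0,0],[-0.6,-1,0,0,0,0,0],[-0.6,-1,0,0,0,0,0]]}}

```text
time_s: 3.8
eef_pos: [0.5692, 0.2308, 0.2466]
tcp_rot: [3.141, 0.0, -2.812]
ft_force: [-0.3, 0.8, -0.7]
opening: 0.004
grip_force: 0.0
```

```bash
python3 -c "
from h import *
need([.715,.092,.25],-2.816)"
```

```text
t 3.8 tcp [0.5692 0.2308 0.2466] rpy [ 3.141  0.    -2.812] F [-0.3  0.8 -0.7] open 0.004
need shift [-4.65 -8.93 -0.18] rot [0.   0.   0.04]
```

View pics/w1.png

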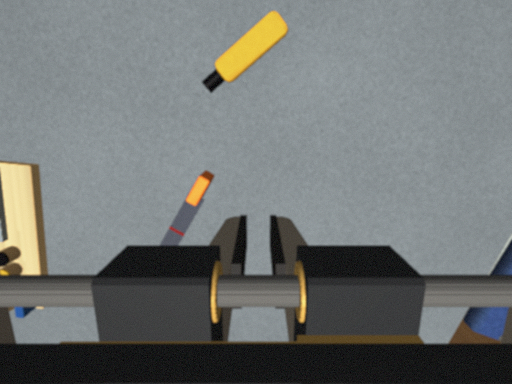

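The wrist picture shows the gauge's orange handle at (200,188), the red line at (177,231), and the tip just hidden by the gripper near (167,248). That agrees with the estimate. Now I'll go behind the board.

{"api": "jog_arm", "payload": {"series": [[-0.6,-0.9,0,0,0,0,0],[-0.6,-0.9,0,0,0,0,0],[-0.6,-0.9,0,0,0,0,0],[-0.6,-0.9,0,0,0,0,0],[-0.6,-0.9,0,0,0,0,0],[-0.5,-0.9,0,0,0,0,0],[-0.5,-0.9,0,0,0,0,0],[-0.5,-0.9,0,0,0,0,0],[-0.3,-0.9,0,0,0,0,0],[0,-0.8,0.5,0,0,0,0],[0,0,0.8,0,0,0,0],[0,0,0,0,0,0,0]]}}

```text
time_s: 4.8
eef_pos: [0.7156, 0.0922, 0.2166]
tcp_rot: [3.14, -0.005, -2.813]
ft_force: [-1.6, -0.5, -0.7]
opening: 0.007
grip_force: 0.0
```

Run:
```python
from h import *
need([.715,.092,.145],-2.816)
a=shot("scene","s2");b=shot("side","s3")
cv2.imwrite("pics/b.png",np.hstack([a[60:300,120:440],b[60:300,120:440]])[:,:,::-1])
for t in ["board_edge","board_hinge","press","press_mouth"]:
    r=[]
    for c in ("scene","side"):
        m=mark_of(t,c)
        if m: r.append(ray(c,m[0]["uv"])); print(t,c,m[0]["uv"],m[0]["confidence"])
    if len(r)>1: print(np.round(tri(r),4))
```

```text
t 4.8 tcp [0.7156 0.0922 0.2166] rpy [ 3.14  -0.005 -2.813] F [-1.6 -0.5 -0.7] open 0.007
need shift [ 0.01 -0.    3.58] rot [ 0.01 -0.05  0.03]
board_edge scene [307.5, 150.7] 0.82
board_edge side [254.0, 118.7] 0.85
[0.6387 0.072  0.1788]
board_hinge scene [310.2, 206.3] 0.57
board_hinge side [259.5, 157.4] 0.56
[0.6593 0.0706 0.0421]
press scene [279.6, 216.0] 0.69
press side [243.7, 186.7] 0.55
[ 0.589   0.0553 -0.0038]
press_mouth scene [251.5, 201.6] 0.63
press_mouth side [231.6, 194.8] 0.64
[0.5255 0.0285 0.0346]
```

View pics/b.png

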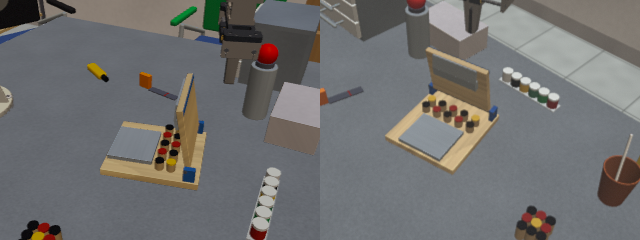

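The closed gripper hovers behind the open board, at about (234,60) in the left panel, and its path is clear. I'll lower it and push.

{"api": "jog_arm", "payload": {"series": [[0,0,1,0,0,0,0],[0,0,1,0,0,0,0],[0,0,1,0,0,0,0],[0.5,0,0.4,0,0,0,0],[0.5,0,0,0,0,0,0],[0.4,0,0,0,0,0,0],[0.3,0,0,0,0,0,0],[0.3,0,0,0,0,0,0],[0.3,0,0,0,0,0,0],[0.3,0,0,0,0,0,0],[0.3,0,0,0,0,0,0],[0.3,0,0,0,0,0,0]]}}

```text
time_s: 6.3
eef_pos: [0.6567, 0.0723, 0.153]
tcp_rot: [-3.141, 0.001, -2.811]
ft_force: [5.2, 3.1, -1.6]
opening: 0.006
grip_force: 2.1
```

{"api": "jog_arm", "payload": {"series": [[0.3,0,0,0,0,0,0],[0.3,0,0,0,0,0,0],[0.3,0,0,0,0,0,0],[0.3,0,0,0,0,0,0],[0.3,0,0,0,0,0,0],[0.3,0,0,0,0,0,0]]}}

```text
time_s: 6.8
eef_pos: [0.622, 0.0604, 0.1526]
tcp_rot: [-3.142, -0.0, -2.811]
ft_force: [1.1, 1.5, 0.2]
opening: 0.005
grip_force: 0.8
```

{"api": "jog_arm", "payload": {"series": [[0.3,0,0,0,0,0,0],[0.3,0,0,0,0,0,0],[0.3,0,0,0,0,0,0],[0.3,0,0,0,0,0,0],[0.3,0,0,0,0,0,0],[0.3,0,0,0,0,0,0],[0.3,0,0,0,0,0,0],[0.2,0,0,0,0,0,0],[0,0,0,0,0,0,0],[0,0,-0.5,0,0,0,0]]}}

```text
time_s: 7.63
eef_pos: [0.578, 0.0456, 0.1614]
tcp_rot: [3.141, -0.003, -2.812]
ft_force: [-0.6, 0.1, 0.7]
opening: 0.005
grip_force: 0.0
```

Run:
```python
from h import *
need([.402,.347,.20],-0.225+np.pi)
a=shot("scene","s4");b=shot("side","s5")
cv2.imwrite("pics/c.png",np.hstack([a[60:300,120:440],b[60:300,120:440]])[:,:,::-1])
```

```text
t 7.63 tcp [0.578  0.0456 0.1614] rpy [ 3.141e+00 -3.000e-03 -2.812e+00] F [-0.6  0.1  0.7] open 0.005
need shift [ 3.44 17.11 -1.91] rot [-0.   -0.03  5.55]
```

View pics/c.png

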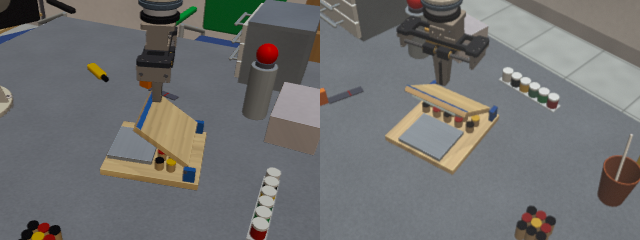

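The board has passed the balance point and is sinking shut. I'll go to the gauge.

{"api": "jog_arm", "payload": {"series": [[0.2,1,-0.5,0,0,0.4,0.7],[0.2,1,-0.5,0,0,0.5,0.7],[0.3,1,-0.5,0,0,0.5,0.7],[0.3,1,-0.3,0,0,0.5,0.7],[0.4,1,0,0,0,0.5,0.7],[0.5,1,0,0,0,0.5,0.7],[0.6,1,0,0,0,0.5,0.7],[0.6,1,0,0,0,0.5,0.7],[0.7,1,0,0,0,0.5,0.7],[0.7,1,0,0,0,0.5,0.7],[0.7,1,0,0,0,0.5,0.7],[0.7,1,0,0,0,0.5,0.7]]}}

```text
time_s: 8.73
eef_pos: [0.447, 0.2832, 0.1991]
tcp_rot: [3.141, 0.001, 2.879]
ft_force: [0.5, 0.0, 0.5]
opening: 0.697
grip_force: 0.0
```

Run:
```python
from h import *
s=get_obs()
im=shot("wrist","w2")
for t,z in [("gauge_grip",.023),("gauge_tip",0)]:
    for m in mark_of(t,"wrist"): print(t,np.round(m["uv"],1),round(m["confidence"],2),np.round(atz("wrist",m["uv"],z),4))
need([.402,.347,.20],-0.225+np.pi)
```

```text
gauge_grip [302.2 125.6] 0.74 [0.401 0.349 0.023]
gauge_tip [300.2 218.3] 0.64 [0.5159 0.3224 0.    ]
t 8.88 tcp [0.4472 0.2833 0.1989] rpy [3.141e+00 1.000e-03 2.885e+00] F [ 0.3 -0.4  0.6] open 0.697
need shift [ 3.    2.5  -0.05] rot [ 0.01  0.01 -0.32]
```

{"api": "jog_arm", "payload": {"series": [[0.6,0.5,0.4,0,0,0,0.7],[0.6,0.5,0.4,0,0,-0.1,0.7],[0.6,0.5,0.4,0,0,-0.1,0.7],[0.6,0.5,0.4,0,0,-0.1,0.7],[0.6,0.5,0.4,0,0,0,0.7],[0,0,0,0,0,0,0.7]]}}

```text
time_s: 9.38
eef_pos: [0.4005, 0.3454, 0.1574]
tcp_rot: [-3.14, -0.001, 2.913]
ft_force: [-0.5, -1.2, 0.7]
opening: 0.699
grip_force: 0.0
```

Run:
```python
from h import *
s=get_obs()
im=shot("wrist","w3")
for t,z in [("gauge_grip",.023),("gauge_tip",0)]:
    for m in mark_of(t,"wrist"): print(t,np.round(m["uv"],1),round(m["confidence"],2),np.round(atz("wrist",m["uv"],z),4))
hsv=cv2.cvtColor(im,cv2.COLOR_RGB2HSV)
m=((hsv[...,0]>5)&(hsv[...,0]<18)&(hsv[...,1]>190)&(hsv[...,2]>200)).astype(np.uint8)
n,l,st,ce=cv2.connectedComponentsWithStats(m)
for k in np.argsort(-st[1:,4])[:3]+1:
    c=max(cv2.findContours((l==k).astype(np.uint8),0,2)[0],key=cv2.contourArea)
    b=cv2.boxPoints(cv2.minAreaRect(c)); print(st[k],np.round(b,0).tolist()); w=np.array([atz("wrist",p,.046) for p in b]); print(np.round(w,4)[:,:2].tolist(),w.mean(0))
need([.401,.348,.05],-0.225+np.pi)
```

```text
gauge_grip [257.7 187.5] 0.64 [0.4033 0.3446 0.023 ]
gauge_tip [260.1 278.3] 0.71 [0.5192 0.3205 0.    ]
[250 174  14   6  31] [[250.0, 174.0], [263.0, 174.0], [263.0, 179.0], [250.0, 179.0]]
[[0.3843, 0.3416], [0.3871, 0.3536], [0.3918, 0.3526], [0.389, 0.3405]] [0.38807015 0.34707031 0.046     ]
[262 200   3  12  21] [[262.0, 200.0], [264.0, 200.0], [264.0, 211.0], [262.0, 211.0]]
[[0.4118, 0.347], [0.4122, 0.3489], [0.4231, 0.3464], [0.4227, 0.3445]] [0.41745654 0.34668771 0.046     ]
[263 192   2   7  11] [[263.0, 192.0], [264.0, 192.0], [264.0, 198.0], [263.0, 198.0]]
[[0.4042, 0.3497], [0.4045, 0.3506], [0.4103, 0.3493], [0.4101, 0.3484]] [0.40726885 0.34951356 0.046     ]
t 9.53 tcp [0.4022 0.3446 0.1589] rpy [-3.142  0.     2.912] F [0.6 0.1 0.1] open 0.703
need shift [0.1  0.15 5.45] rot [-0.    0.   -0.04]
```

View pics/w3.png

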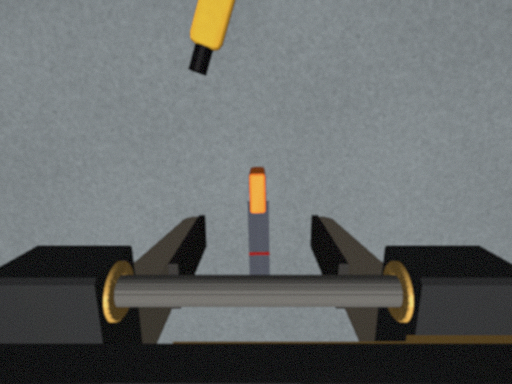

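The handle's orange top lies at columns 250-265, rows 174-212, upright and centred between the fingers. The board is ready to be left closing, so I'll descend and grip.

{"api": "jog_arm", "payload": {"series": [[0,0,0.9,0,0,0,0.7],[0,0,0.9,0,0,0,0.7],[-0.1,0.1,0.9,0,0,0,0.7],[0,0,0.9,0,0,0,0.7],[0,0,0.9,0,0,0,0.7],[0,0,0.9,0,0,0,0.7],[0,0,0.9,0,0,0,0.7],[0,0,0.6,0,0,0,0.7],[0,0,0,0,0,0,0.7],[0,0,0,0,0,0,0],[0,0,0,0,0,0,0],[0,0,0,0,0,0,0]]}}

```text
time_s: 10.53
eef_pos: [0.4047, 0.347, 0.0217]
tcp_rot: [3.14, 0.001, 2.912]
ft_force: [0.6, 0.4, 0.0]
opening: 0.504
grip_force: 0.0
```

{"api": "jog_arm", "payload": {"series": [[0,0,0,0,0,0,0],[0,0,0,0,0,0,0],[0,0,0,0,0,0,0],[0,0,0,0,0,0,0]]}}

```text
time_s: 10.87
eef_pos: [0.404, 0.3467, 0.0209]
tcp_rot: [3.141, 0.0, 2.912]
ft_force: [-0.5, -0.5, 0.2]
opening: 0.215
grip_force: 0.1
```

{"api": "jog_arm", "payload": {"series": [[0,0,0,0,0,0,0],[0,0,-0.3,0,0,0,0],[0,0,-0.7,0,0,0,0],[0,0,-0.7,0,0,0,0],[0,0,-0.7,0,0,0,0],[0,0,-0.7,0,0,0,0],[0,0,-0.7,0,0,0,0],[0,0,0,0,0,0,0]]}}

```text
time_s: 11.53
eef_pos: [0.4051, 0.3477, 0.0992]
tcp_rot: [3.138, 0.002, 2.912]
ft_force: [-0.4, 1.0, -1.3]
opening: 0.172
grip_force: 30.0
```

Run:
```python
from h import *
a=shot("scene","s6");b=shot("side","s7")
cv2.imwrite("pics/d.png",cv2.resize(np.hstack([a[80:270,150:390],b[80:270,70:310]])[:,:,::-1],(800,316)))
need([.392,-.017,.098],-2.816)
for t,z in [("press_mouth",.028),("board_hinge",.046),("press",0)]:
    r=[]
    for c in ("scene","side"):
        m=mark_of(t,c)
        if m: r.append(ray(c,m[0]["uv"])); print(t,c,m[0]["confidence"],np.round(atz(c,m[0]["uv"],z),4))
    if len(r)>1: print(np.round(tri(r),4))
for c in ("scene","side"):
    m=mark_of("board_edge",c)
    if m: print("edge",c,m[0]["confidence"],np.round(atz(c,m[0]["uv"],.049),4))
```

```text
t 11.63 tcp [0.4041 0.3468 0.0969] rpy [3.141e+00 1.000e-03 2.912e+00] F [ 0.7 -0.2 -1.6] open 0.169
need shift [ -3.55 -17.85  -0.07] rot [ 0.01  0.01 -5.55]
press_mouth scene 0.63 [0.5196 0.0319 0.028 ]
press_mouth side 0.63 [0.5232 0.0318 0.028 ]
[0.5213 0.0293 0.0308]
board_hinge scene 0.57 [0.655  0.0769 0.046 ]
board_hinge side 0.56 [0.6615 0.0653 0.046 ]
[0.658  0.0628 0.0534]
press scene 0.78 [0.5868 0.0474 0.    ]
press side 0.68 [0.5856 0.0583 0.    ]
[ 0.585   0.056  -0.0029]
edge scene 0.93 [0.5227 0.0474 0.049 ]
edge side 0.58 [0.5231 0.0309 0.049 ]
```

View pics/d.png

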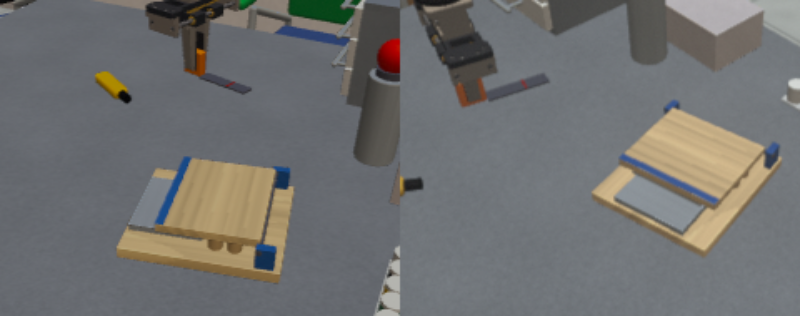

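The board lies shut, with its blue front edge parallel to the ledge, and the gauge is held level. I'll carry it to the front of the press.

{"api": "jog_arm", "payload": {"series": [[-0.2,-0.9,-0.1,0,0,-0.3,0],[-0.2,-1,-0.1,0,0,-0.3,0],[-0.1,-1,0,0,0,-0.3,0],[-0.1,-1,0,0,0,-0.3,0],[0,-1,0,0,0,-0.3,0],[0,-1,0,0,0,-0.3,0],[0,-1,0,0,0,-0.3,0],[0.1,-1,0,0,0,-0.3,0],[0.1,-1,0,0,0,-0.3,0],[0.1,-1,0,0,0,-0.3,0],[0.1,-1,0,0,0,-0.3,0],[0.2,-1,0,0,0,-0.3,0]]}}

```text
time_s: 13.03
eef_pos: [0.3888, 0.1066, 0.1006]
tcp_rot: [3.142, 0.0, -3.01]
ft_force: [0.4, 0.4, -0.1]
opening: 0.17
grip_force: 30.0
```

{"api": "jog_arm", "payload": {"series": [[0.2,-1,0,0,0,-0.3,0],[0.2,-1,0,0,0,-0.3,0],[0.2,-1,0,0,0,-0.3,0],[0.3,-1,0,0,0,-0.3,0],[0.3,-1,0,0,0,-0.3,0],[0.3,-1,0,0,0,-0.3,0],[0.3,-0.5,0,0,0,-0.2,0],[0,0,0,0,0,0,0],[0,0,0,0,0,0,0]]}}

```text
time_s: 13.78
eef_pos: [0.3811, -0.0279, 0.1005]
tcp_rot: [3.141, -0.0, -2.814]
ft_force: [0.4, 1.0, -0.6]
opening: 0.171
grip_force: 30.0
```

Run:
```python
from h import *
need([.392,-.017,.098],-2.816)
a=shot("wrist","w4")
for t,z in [("press_mouth",.028),("board_edge",.049),("board_hinge",.046),("press",0),("gauge_tip",.077),("gauge_grip",.1)]:
    m=mark_of(t,"wrist")
    if m: print(t,np.round(m[0]["uv"],1),round(m[0]["confidence"],2),np.round(atz("wrist",m[0]["uv"],z),4))
```

```text
t 13.78 tcp [ 0.3811 -0.0279  0.1005] rpy [ 3.141 -0.    -2.814] F [ 0.4  1.  -0.6] open 0.171
need shift [-0.69  0.34  0.13] rot [ 0.   -0.    0.02]
gauge_grip [257.7 237.2] 0.72 [ 0.3825 -0.026   0.1   ]
```

View pics/w4.png

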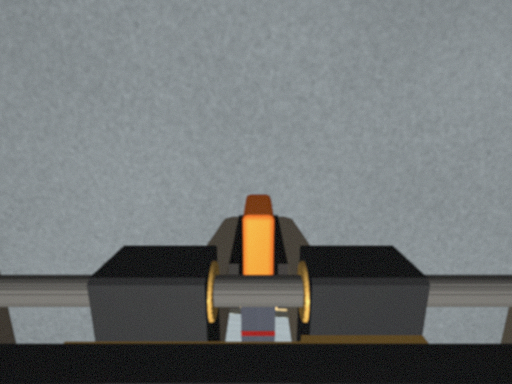

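The wrist camera shows only the handle and the red line at (258,333); the press is hidden behind the gripper. I'll refine the press pose from the blue board edge in the unobstructed fixed-camera pictures.

Run:
```python
from h import *
pts={}
for c,f in (("scene","s6"),("side","s7")):
    im=cv2.imread(f"pics/{f}.png"); h=cv2.cvtColor(im,cv2.COLOR_BGR2HSV)
    m=((h[...,0]>100)&(h[...,0]<125)&(h[...,1]>150)&(h[...,2]>60)).astype(np.uint8); m[:, :200]=0; m[:,330:]=0; m[:150]=0; m[260:]=0
    n,l,st,ce=cv2.connectedComponentsWithStats(m)
    ks=np.argsort(-st[1:,4])[:3]+1; print(c,st[ks].tolist())
    cn=max(cv2.findContours((l==ks[0]).astype(np.uint8),0,2)[0],key=cv2.contourArea)
    b=cv2.boxPoints(cv2.minAreaRect(cn)); b=b[np.argsort(b[:,1])]; 
    e=np.array([b[:2].mean(0),b[2:].mean(0)]); print(np.round(b,1).tolist())
    w=np.array([atz(c,p,.049) for p in e]); d=w[0]-w[1]; print(np.round(w,4).tolist(),"len",np.linalg.norm(d),"yaw",np.arctan2(-d[0],d[1]),"mid",w.mean(0))
    pts[c]=e
w=np.array([tri([ray(c,pts[c][k]) for c in pts]) for k in (0,1)]); d=w[0]-w[1]; print(w,np.linalg.norm(d),np.arctan2(-d[0],d[1]),w.mean(0))
```

```text
scene [[243, 174, 21, 41, 174], [303, 227, 12, 16, 147], [314, 180, 10, 14, 88]]
[[260.1000061035156, 173.1999969482422], [263.79998779296875, 174.8000030517578], [242.89999389648438, 213.10000610351562], [246.6999969482422, 214.6999969482422]]
[[0.5024, 0.1285, 0.049], [0.5432, -0.0356, 0.049]] len 0.16907623505494707 yaw 0.24404307395228533 mid [0.52278835 0.04644387 0.049     ]
side [[203, 174, 10, 5, 13], [214, 179, 5, 3, 5], [224, 184, 2, 1, 2]]
[[203.3000030517578, 173.39999389648438], [202.8000030517578, 174.5], [212.3000030517578, 177.3000030517578], [211.8000030517578, 178.39999389648438]]
[[0.5117, 0.1196, 0.049], [0.5195, 0.0938, 0.049]] len 0.026963574925004986 yaw 0.2917439946354522 mid [0.51561483 0.10670611 0.049     ]
[[0.50827258 0.11488647 0.05678645]
 [0.51222782 0.06054051 0.02001077]] 0.06573870932624279 0.07265089861034953 [0.5102502  0.08771349 0.03839861]
```

Run:
```python
from h import *
def line(c,f,roi,thr):
    im=cv2.imread(f"pics/{f}.png"); h=cv2.cvtColor(im,cv2.COLOR_BGR2HSV)
    m=((h[...,0]>100)&(h[...,0]<125)&(h[...,1]>thr)); k=np.zeros_like(m); k[roi[1]:roi[3],roi[0]:roi[2]]=1; m&=k
    p=np.argwhere(m)[:,::-1].astype(np.float32); vx,vy,x,y=cv2.fitLine(p,cv2.DIST_HUBER,0,.01,.01).ravel()
    s=(p-[x,y])@[vx,vy]; a=[np.array([x,y])+q*np.array([vx,vy]) for q in (s.min()-.5,s.max()+.5)]; a.sort(key=lambda q:q[1])
    w=np.array([atz(c,q,.049) for q in a]); d=w[0]-w[1]
    print(c,len(p),np.round(a,1).tolist(),np.round(w,4).tolist(),"len",round(np.linalg.norm(d),4),"yaw",round(np.arctan2(-d[0],d[1]),3),"mid",np.round(w.mean(0),4)); return a
for thr in (110,140):
  A=line("scene","s6",(235,165,275,225),thr); B=line("side","s7",(195,168,268,206),thr)
  for k in (0,1): print(np.round(tri([ray("scene",A[k]),ray("side",B[k])]),4))
im=cv2.imread("pics/s7.png")[130:240,180:310]; im2=cv2.imread("pics/s6.png")[140:250,220:350]
cv2.imwrite("pics/e.png",cv2.resize(np.hstack([im2,im]),None,fx=3,fy=3,interpolation=2))
```

```text
scene 208 [[262.70001220703125, 173.3000030517578], [244.3000030517578, 214.6999969482422]] [[0.5026, 0.1322, 0.049], [0.5434, -0.0384, 0.049]] len 0.1755 yaw 0.235 mid [0.523  0.0469 0.049 ]
side 166 [[201.89999389648438, 173.10000610351562], [259.20001220703125, 200.6999969482422]] [[0.5114, 0.1238, 0.049], [0.5519, -0.0396, 0.049]] len 0.1684 yaw 0.243 mid [0.5317 0.0421 0.049 ]
[0.5081 0.1193 0.0563]
[ 0.5474 -0.0446  0.0555]
scene 174 [[262.3999938964844, 173.60000610351562], [244.60000610351562, 214.39999389648438]] [[0.5025, 0.1305, 0.049], [0.5436, -0.0372, 0.049]] len 0.1727 yaw 0.24 mid [0.5231 0.0467 0.049 ]
side 107 [[202.60000610351562, 173.60000610351562], [259.29998779296875, 200.60000610351562]] [[0.5119, 0.1213, 0.049], [0.5521, -0.0396, 0.049]] len 0.1658 yaw 0.245 mid [0.532  0.0409 0.049 ]
[0.5085 0.1167 0.0568]
[ 0.5477 -0.0441  0.0556]
```

View pics/e.png

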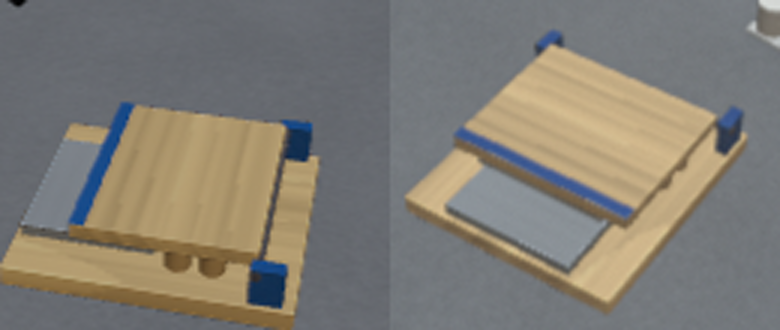

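The blue strip is on the board's top near its front edge and triangulates to z = 0.056, as it should. It gives a press yaw of about 0.24 and a mouth near (0.524, 0.036), which agrees with the hinge mark.

```bash
cat >> h.py <<'E'
U=np.array([np.cos(.24),np.sin(.24),0]); M0=np.array([.524,.036,0])
def at(dep,z): return M0+U*dep+[0,0,z]
E
python3 -c "
from h import *
need(at(-.14,.056),.24-np.pi)"
```

```text
t 14.13 tcp [ 0.3813 -0.0271  0.1006] rpy [ 3.142  0.    -2.811] F [-0.   0.3 -0.7] open 0.173
need shift [-0.8   1.3   2.23] rot [0.   0.   0.91]
```

{"api": "jog_arm", "payload": {"series": [[0,0,0,0,0,0.5,0],[0,0,0,0,0,0.4,0],[-0.3,0.5,0.2,0,0,0,0],[-0.3,0.5,0.5,0,0,0,0],[-0.1,0.4,0.5,0,0,0,0],[0,0,0.5,0,0,0,0],[0,0,0.5,0,0,0,0],[0,0,0,0,0,0,0],[0,0,0,0,0,0,0]]}}

```text
time_s: 14.88
eef_pos: [0.3877, 0.0031, 0.0564]
tcp_rot: [3.141, -0.001, -2.901]
ft_force: [1.2, -0.8, -0.8]
opening: 0.173
grip_force: 30.0
```

Run:
```python
from h import *
need(at(-.14,.0485),.24-np.pi)
a=shot("scene","s8");b=shot("side","s9")
cv2.imwrite("pics/f.png",cv2.resize(np.hstack([a[130:250,190:330],b[130:250,170:310]])[:,:,::-1],(800,343),interpolation=2))
for t,z in [("gauge_tip",.0355)]:
    r=[]
    for c in ("scene","side"):
        m=mark_of(t,c)
        if m: r.append(ray(c,m[0]["uv"])); print(t,c,m[0]["uv"],m[0]["confidence"],proj(c,at(-.02,.0355)))
    if len(r)>1: print(np.round(tri(r),4),at(-.02,.0355))
```

```text
t 14.88 tcp [0.3877 0.0031 0.0564] rpy [ 3.141e+00 -1.000e-03 -2.901e+00] F [ 1.2 -0.8 -0.8] open 0.173
need shift [-0.01 -0.02  0.39] rot [ 0.   -0.01  0.01]
gauge_tip scene [244.3, 194.9] 0.96 [244.44187524 198.23499325]
```

View pics/f.png

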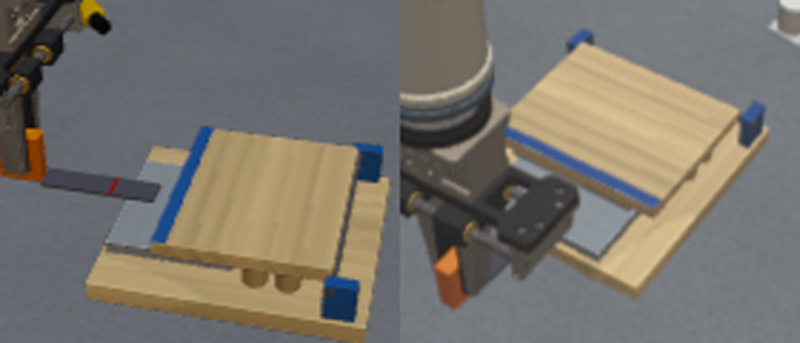

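The blade hovers level over the ledge, with its tip just short of the blue edge and pointing straight in. I'll lower it gently.

{"api": "jog_arm", "payload": {"series": [[0,0,0.1,0,0,0,0],[0,0,0.1,0,0,0,0],[0,0,0.1,0,0,0,0],[0,0,0,0,0,0,0],[0,0,0,0,0,0,0]]}}

```text
time_s: 15.5
eef_pos: [0.388, 0.0029, 0.0505]
tcp_rot: [3.142, -0.0, -2.901]
ft_force: [-1.2, -0.9, -1.1]
opening: 0.178
grip_force: 30.0
```

{"api": "jog_arm", "payload": {"series": [[0,0,0.05,0,0,0,0],[0,0,0.05,0,0,0,0],[0,0,0,0,0,0,0],[0,0,0,0,0,0,0]]}}

```text
time_s: 15.83
eef_pos: [0.3882, 0.0029, 0.0486]
tcp_rot: [-3.142, 0.0, -2.901]
ft_force: [-0.4, 0.5, 0.4]
opening: 0.169
grip_force: 30.0
```

{"api": "jog_arm", "payload": {"series": [[0,0,0.03,0,0,0,0],[0,0,0,0,0,0,0],[0,0,0,0,0,0,0]]}}

```text
time_s: 16.08
eef_pos: [0.3881, 0.0028, 0.0481]
tcp_rot: [-3.142, 0.0, -2.901]
ft_force: [-1.7, -1.5, 3.1]
opening: 0.172
grip_force: 30.0
```

{"api": "jog_arm", "payload": {"series": [[0,0,0.03,0,0,0,0],[0,0,0,0,0,0,0],[0,0,0,0,0,0,0]]}}

```text
time_s: 16.33
eef_pos: [0.3879, 0.0028, 0.0474]
tcp_rot: [-3.142, -0.0, -2.901]
ft_force: [-3.2, -1.9, 5.0]
opening: 0.171
grip_force: 30.0
```

Contact came at TCP z of about 0.0487. I'll ease off slightly and slide in.

{"api": "jog_arm", "payload": {"series": [[0,0,-0.03,0,0,0,0],[-0.2,0,0,0,0,0,0],[-0.2,0,0,0,0,0,0],[-0.2,0,0,0,0,0,0],[-0.2,0,0,0,0,0,0],[-0.2,0,0,0,0,0,0],[-0.2,0,0,0,0,0,0],[-0.2,0,0,0,0,0,0],[-0.2,0,0,0,0,0,0],[-0.2,0,0,0,0,0,0],[0,0,0,0,0,0,0]]}}

```text
time_s: 17.25
eef_pos: [0.4241, 0.0116, 0.0481]
tcp_rot: [-3.141, 0.001, -2.901]
ft_force: [0.2, 0.2, -0.1]
opening: 0.17
grip_force: 30.0
```

{"api": "jog_arm", "payload": {"series": [[-0.1,0,0,0,0,0,0],[-0.1,0,0,0,0,0,0],[-0.1,0,0,0,0,0,0],[-0.1,0,0,0,0,0,0],[-0.1,0,0,0,0,0,0],[0,0,0,0,0,0,0]]}}

```text
time_s: 17.75
eef_pos: [0.4314, 0.0137, 0.0481]
tcp_rot: [3.141, -0.003, -2.901]
ft_force: [-8.0, -1.8, 12.3]
opening: 0.172
grip_force: 30.0
```

{"api": "jog_arm", "payload": {"series": [[-0.1,0,0,0,0,0,0],[-0.1,0,0,0,0,0,0],[-0.1,0,0,0,0,0,0],[0,0,0,0,0,0,0]]}}

```text
time_s: 18.08
eef_pos: [0.4322, 0.0141, 0.0474]
tcp_rot: [3.14, -0.013, -2.901]
ft_force: [-19.9, -9.4, 24.9]
opening: 0.172
grip_force: 30.0
```

Run:
```python
from h import *
need(at(-.082,.0485),.24-np.pi)
a=shot("scene","s10")
cv2.imwrite("pics/g.png",cv2.resize(a[150:230,200:300][:,:,::-1],(750,600),interpolation=2))
im=cv2.cvtColor(a,cv2.COLOR_RGB2HSV); m=((im[...,0]<8)|(im[...,0]>172))&(im[...,1]>120); m[:, :210]=0; m[:,275:]=0; m[:170]=0; m[225:]=0
p=np.argwhere(m)[:,::-1]; print(p.tolist()[:30]); 
if len(p): print(atz("scene",p.mean(0),.031),"depth",(atz("scene",p.mean(0),.031)-M0)@U)
```

```text
t 18.08 tcp [0.4322 0.0141 0.0474] rpy [ 3.14  -0.013 -2.901] F [-19.9  -9.4  24.9] open 0.172
need shift [-0.62 -0.03 -0.06] rot [ 0.01 -0.13  0.01]
[[248, 197], [249, 197], [248, 198], [247, 199], [248, 199], [247, 200], [246, 201], [247, 201], [246, 202], [247, 202]]
[0.51034354 0.0348448  0.031     ] depth -0.013539633162527324
```

View pics/g.png

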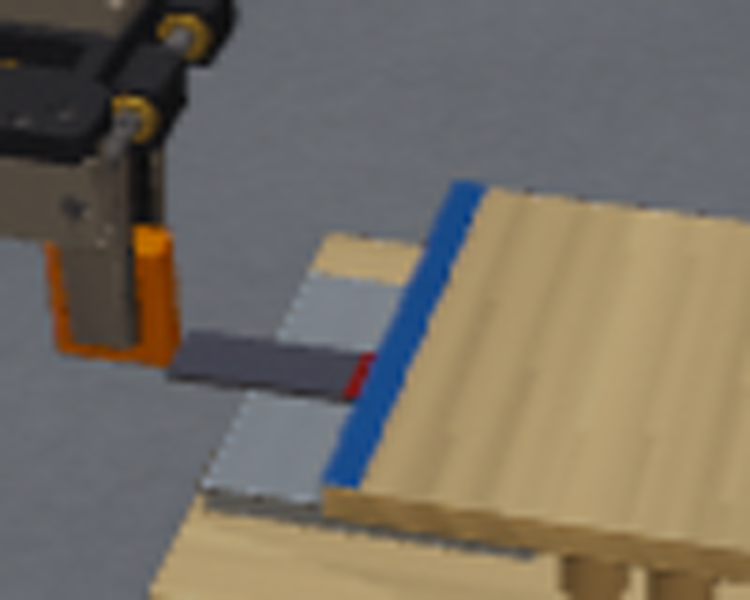

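The push has risen to 20 N with 25 N upwards, the red line is still some 12 mm before the edge, and the tool has pitched. The handle is being held too low, so the blade rides tip-up. I'll back off a little, raise it, and look at the forces.

{"api": "jog_arm", "payload": {"series": [[0.2,0,0,0,0,0,0],[0.2,0,0,0,0,0,0],[0,0,0,0,0,0,0],[0,0,0,0,0,0,0]]}}

```text
time_s: 18.47
eef_pos: [0.4304, 0.0134, 0.0478]
tcp_rot: [3.141, -0.001, -2.901]
ft_force: [-2.2, 0.3, -2.3]
opening: 0.17
grip_force: 30.0
```

Run:
```python
from h import *
need(at(-.095,.0485),.24-np.pi); s=get_obs(); print(s["torque"],(s["eef_pos"]-M0)@U)
```

```text
t 18.47 tcp [0.4304 0.0134 0.0478] rpy [ 3.141e+00 -1.000e-03 -2.901e+00] F [-2.2  0.3 -2.3] open 0.17
need shift [-0.06 -0.01 -0.04] rot [ 0.   -0.01  0.  ]
[-0.14990874  0.53324422  0.0204388 ] -0.09628161863454264
```

{"api": "jog_arm", "payload": {"series": [[0,0,-0.04,0,0.1,0,0],[0,0,0,0,0,0,0],[0,0,0,0,0,0,0]]}}

```text
time_s: 18.72
eef_pos: [0.4312, 0.0134, 0.0487]
tcp_rot: [-3.142, -0.01, -2.901]
ft_force: [-0.4, 0.7, -3.9]
opening: 0.17
grip_force: 30.0
```

{"api": "jog_arm", "payload": {"series": [[-0.1,0,0,0,0,0,0],[-0.1,0,0,0,0,0,0],[0,0,0,0,0,0,0],[0,0,0,0,0,0,0]]}}

```text
time_s: 19.05
eef_pos: [0.4345, 0.0143, 0.0485]
tcp_rot: [3.141, -0.011, -2.901]
ft_force: [-2.6, -0.9, -4.5]
opening: 0.165
grip_force: 30.0
```

Run:
```python
from h import *
need(at(-.09,.0485),.24-np.pi); s=get_obs(); print(s["torque"],(s["eef_pos"]-M0)@U)
```

```text
t 19.05 tcp [0.4345 0.0143 0.0485] rpy [ 3.141 -0.011 -2.901] F [-2.6 -0.9 -4.5] open 0.165
need shift [-0.11 -0.01 -0.  ] rot [ 0.   -0.11  0.  ]
[-0.1164545   0.85528814  0.01918126] -0.0921040029209486
```

{"api": "jog_arm", "payload": {"series": [[-0.1,0,0,0,0,0,0],[-0.1,0,0,0,0,0,0],[0,0,0,0,0,0,0],[0,0,0,0,0,0,0]]}}

```text
time_s: 19.38
eef_pos: [0.4362, 0.0149, 0.0484]
tcp_rot: [3.141, -0.015, -2.901]
ft_force: [-9.7, -2.6, 3.0]
opening: 0.171
grip_force: 30.0
```

Run:
```python
from h import *
need(at(-.082,.0485),.24-np.pi); s=get_obs(); print(s["torque"],(s["eef_pos"]-M0)@U)
```

```text
t 19.38 tcp [0.4362 0.0149 0.0484] rpy [ 3.141 -0.015 -2.901] F [-9.7 -2.6  3. ] open 0.171
need shift [-0.42 -0.02 -0.01] rot [ 0.01 -0.15  0.  ]
[-0.49957409  1.68061651 -0.0532543 ] -0.09031592095929257
```

{"api": "jog_arm", "payload": {"series": [[-0.1,0,-0.02,0,0,0,0],[-0.1,0,-0.02,0,0,0,0],[0,0,0,0,0,0,0],[0,0,0,0,0,0,0]]}}

```text
time_s: 19.72
eef_pos: [0.4372, 0.0157, 0.0486]
tcp_rot: [3.14, -0.02, -2.901]
ft_force: [-16.3, -5.1, 7.4]
opening: 0.176
grip_force: 30.0
```

Run:
```python
from h import *
need(at(-.082,.0485),.24-np.pi); s=get_obs(); print(s["torque"],(s["eef_pos"]-M0)@U)
a=shot("scene","s11")
cv2.imwrite("pics/i.png",cv2.resize(a[150:230,200:300][:,:,::-1],(750,600),interpolation=2))
```

```text
t 19.72 tcp [0.4372 0.0157 0.0486] rpy [ 3.14  -0.02  -2.901] F [-16.3  -5.1   7.4] open 0.176
need shift [-0.36 -0.04 -0.  ] rot [ 0.01 -0.2   0.  ]
[-0.8376204   2.72457375 -0.04588797] -0.08910641753292319
```

{"api": "jog_arm", "payload": {"series": [[0,0,-0.03,0,-0.1,0,0],[-0.1,0,0,0,0,0,0],[0,0,0,0,0,0,0],[0,0,0,0,0,0,0]]}}

```text
time_s: 20.1
eef_pos: [0.439, 0.0162, 0.049]
tcp_rot: [3.14, -0.01, -2.901]
ft_force: [-17.4, -3.3, 3.5]
opening: 0.172
grip_force: 30.0
```

Run:
```python
from h import *
need(at(-.082,.0485),.24-np.pi); s=get_obs(); print(s["torque"],(s["eef_pos"]-M0)@U)
```

```text
t 20.1 tcp [0.439  0.0162 0.049 ] rpy [ 3.14  -0.01  -2.901] F [-17.4  -3.3   3.5] open 0.172
need shift [-0.26 -0.05  0.02] rot [ 0.02 -0.1   0.  ]
[-0.67976399  2.91579326 -0.02907314] -0.08722537134898568
```

View pics/i.png

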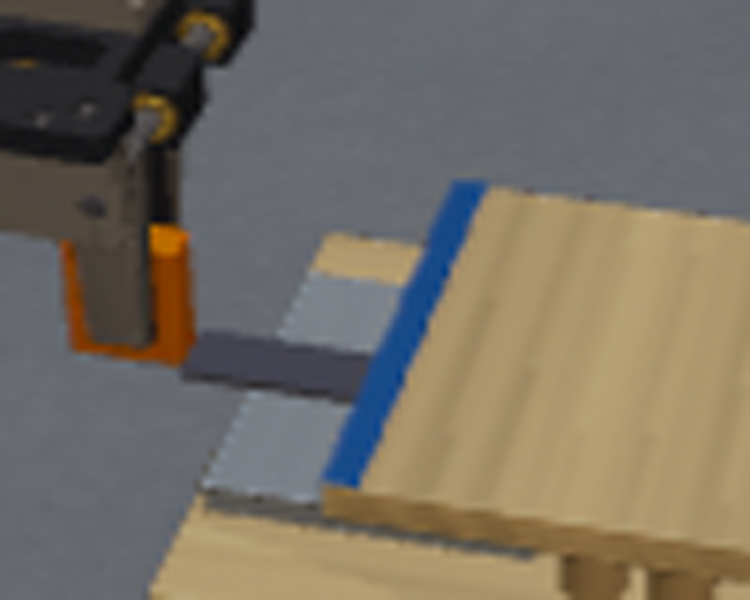

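{"api": "jog_arm", "payload": {"series": [[-0.1,0,-0.01,0,0,0,0],[0,0,0,0,0,0,0],[-0.1,0,-0.01,0,0,0,0],[0,0,0,0,0,0,0],[0,0,0,0,0,0,0]]}}

```text
time_s: 20.52
eef_pos: [0.4446, 0.0173, 0.0496]
tcp_rot: [3.14, -0.007, -2.901]
ft_force: [-10.5, -2.7, -2.3]
opening: 0.173
grip_force: 30.0
```

Run:
```python
from h import *
need(at(-.082,.0485),.24-np.pi); s=get_obs(); print(s["torque"],(s["eef_pos"]-M0)@U)
```

```text
t 20.52 tcp [0.4446 0.0173 0.0496] rpy [ 3.14  -0.007 -2.901] F [-10.5  -2.7  -2.3] open 0.173
need shift [ 0.02 -0.04  0.05] rot [ 0.01 -0.07  0.  ]
[-0.47487101  2.23972978  0.04184306] -0.08160881871910212
```

{"api": "jog_arm", "payload": {"series": [[0,0,0.02,0,0,0,0],[0,0,0,0,0,0,0],[0,0,0,0,0,0,0]]}}

```text
time_s: 20.77
eef_pos: [0.4446, 0.0173, 0.0493]
tcp_rot: [3.14, -0.007, -2.901]
ft_force: [-11.5, -2.6, 0.5]
opening: 0.175
grip_force: 30.0
```

Run:
```python
from h import *
need(at(-.082,.0485),.24-np.pi); s=get_obs(); print((s["eef_pos"]-M0)@U)
a=shot("side","s12");b=shot("scene","s13");w=shot("wrist","w5")
o=[cv2.resize(x[:,:,::-1],(400,300),interpolation=2) for x in (a[130:235,170:310],b[150:225,200:300],w[180:384,120:392])]
cv2.imwrite("pics/j.png",np.vstack([np.hstack(o[:2]),np.hstack([o[2],cv2.resize(cv2.imread("pics/w4.png")[180:384,120:392],(400,300))])]))
print([(m["uv"],m["confidence"]) for m in mark_of("gauge_grip","wrist")])
```

```text
t 20.77 tcp [0.4446 0.0173 0.0493] rpy [ 3.14  -0.007 -2.901] F [-11.5  -2.6   0.5] open 0.175
need shift [ 0.02 -0.04  0.04] rot [ 0.01 -0.07  0.  ]
-0.08151940767856859
[([260.8, 233.9], 0.8)]
```

View pics/j.png

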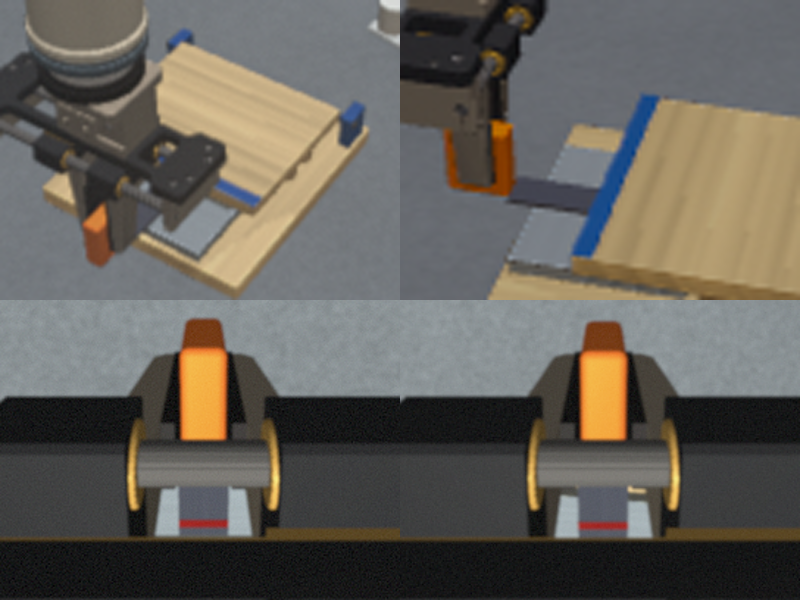

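The gauge has not slipped in the grip; the handle and red line look the same as before the slide. I'll check the board's front edge depth more precisely from the strip's front boundary.

Run:
```python
from h import *
for c,f,roi in (("scene","s6",(235,165,275,225)),("scene","s13",(235,165,275,225)),("side","s7",(195,168,268,206))):
    im=cv2.imread(f"pics/{f}.png"); h=cv2.cvtColor(im,cv2.COLOR_BGR2HSV)
    m=((h[...,0]>100)&(h[...,0]<125)&(h[...,1]>125)); k=np.zeros_like(m); k[roi[1]:roi[3],roi[0]:roi[2]]=1; m&=k
    D=[]
    for p in np.argwhere(m)[:,::-1]: D.append((atz(c,p,.056)-M0)@U)
    print(c,f,np.round(np.percentile(D,[2,10,50,90,98])*1000,1))
```

```text
scene s6 [-1.1 -0.   4.4  8.6  9.5]
scene s13 [-1.6 -0.7  3.8  8.2  9.2]
side s7 [-0.4  0.5  3.1  5.8  6.4]
```

```bash
python3 -c "
from h import *
need(at(-.082,.0485)); print(sign_off())"
```

```text
t 20.97 tcp [0.4446 0.0173 0.0493] rpy [ 3.14  -0.007 -2.901] F [-12.3  -2.3  -0.9] open 0.173
need shift [ 0.02 -0.04  0.04] rot [0. 0. 0.]
the job is handed in; nothing more can be done
None
```

I swung the board shut and slid the gauge in between the plates until it dragged at about 12 N (push peaked near 22 N on the way in). By calculation its red line is within about 2 mm of the board's front edge; the board and gripper hid that spot from the cameras. The gripper still held the handle when I handed in at 21 s.

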